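# Spread washed specimen caps out to dry

### The job

The washed red caps lie in a heap in the steel drying tray. Spread all six out into one even layer over the whole tray floor, two rows of three along its long side with clear space around each, every cap flat with its closed top still up, so that they can dry. Leave the pots, bottles and jars around the tray standing where they are.

Things in the scene. Friction and masses are not known exactly. Their poses are not given: they have to be found in the camera images.
- tray: open steel drying tray, fixed to the bench, 208 mm (its x) by 298 mm (its y), rim 18 mm high, walls and floor 4 mm thick; origin at the centre of its underside on the bench, z up, inner floor at z = 4 mm, inside 200 by 290 mm
- cap0: one of six identical solid red screw caps, a ribbed disc 36 mm across and 20 mm tall, 15 g or so; origin at the centre of its underside (open end), its z axis points up out of its closed top
- cap1: one of six identical solid red screw caps, a ribbed disc 36 mm across and 20 mm tall, 15 g or so; origin at the centre of its underside (open end), its z axis points up out of its closed top
- cap2: one of six identical solid red screw caps, a ribbed disc 36 mm across and 20 mm tall, 15 g or so; origin at the centre of its underside (open end), its z axis points up out of its closed top
- cap3: one of six identical solid red screw caps, a ribbed disc 36 mm across and 20 mm tall, 15 g or so; origin at the centre of its underside (open end), its z axis points up out of its closed top
- cap4: one of six identical solid red screw caps, a ribbed disc 36 mm across and 20 mm tall, 15 g or so; origin at the centre of its underside (open end), its z axis points up out of its closed top
- cap5: one of six identical solid red screw caps, a ribbed disc 36 mm across and 20 mm tall, 15 g or so; origin at the centre of its underside (open end), its z axis points up out of its closed top
- place0 (a point): on the tray's inner floor (not marked to the eye): the middle of cell 0 of the six equal cells of an even layout, two rows of three; tray x -50 mm, tray y -97 mm
- place1 (a point): on the tray's inner floor (not marked to the eye): the middle of cell 1 of the six equal cells of an even layout, two rows of three; tray x -50 mm, tray y 0 mm
- place2 (a point): on the tray's inner floor (not marked to the eye): the middle of cell 2 of the six equal cells of an even layout, two rows of three; tray x -50 mm, tray y 97 mm
- place3 (a point): on the tray's inner floor (not marked to the eye): the middle of cell 3 of the six equal cells of an even layout, two rows of three; tray x 50 mm, tray y -97 mm
- place4 (a point): on the tray's inner floor (not marked to the eye): the middle of cell 4 of the six equal cells of an even layout, two rows of three; tray x 50 mm, tray y 0 mm
- place5 (a point): on the tray's inner floor (not marked to the eye): the middle of cell 5 of the six equal cells of an even layout, two rows of three; tray x 50 mm, tray y 97 mm
- pot0: empty clear specimen pot, open, 38 mm across, 55 mm tall, standing just beyond the tray; a bystander; origin at the centre of its underside
- pot1: a second empty clear specimen pot, like pot0; a bystander; origin at the centre of its underside
- dropper: small white dropper bottle, 31 mm across, 78 mm tall, standing to the left of the tray; a bystander; origin at the centre of its underside
- canister: white test-strip canister with black lid and coloured squares, 51 mm across, 120 mm tall; a bystander; origin at the centre of its underside
- reagent_green: white reagent bottle with green cap, 68 mm across, 160 mm tall; a bystander; origin at the centre of its underside
- reagent_black: blue reagent bottle with black cap, 68 mm across, 160 mm tall; a bystander; origin at the centre of its underside
- sample_jar: small amber jar with a red lid, about 44 mm across, 60 mm tall; a bystander; origin at the centre of its underside
Mind the look-alikes: they are no part of the job. Leave any green or pink look-alike of the cap1 alone.

How it is judged:
At the end, for the whole second after the job is handed in: All six caps rest flat (within 0.15 rad, closed top up) and still on the tray's floor; each of the six equal cells of the tray (two rows of three) has a cap whose centre is within 38 mm of the cell's middle; any two caps' centres are more than 48 mm apart (12 mm clear between them) (horizontal distance between any of cap0, cap1, cap2, cap3, cap4, cap5 and place0 below 0.038 m and horizontal distance between any of cap0, cap1, cap2, cap3, cap4, cap5 and place1 below 0.038 m and horizontal distance between any of cap0, cap1, cap2, cap3, cap4, cap5 and place2 below 0.038 m and horizontal distance between any of cap0, cap1, cap2, cap3, cap4, cap5 and place3 below 0.038 m and horizontal distance between any of cap0, cap1, cap2, cap3, cap4, cap5 and place4 below 0.038 m and horizontal distance between any of cap0, cap1, cap2, cap3, cap4, cap5 and place5 below 0.038 m and z of each of cap0, cap1, cap2, cap3, cap4, cap5 in the frame of tray below 0.008 m and angle between each of cap0, cap1, cap2, cap3, cap4, cap5's own z axis and vertical below 0.15 rad and linear speed of each of cap0, cap1, cap2, cap3, cap4, cap5 below 0.02 m/s and horizontal distance between cap0 and cap1 above 0.048 m and horizontal distance between each of cap0, cap1 and cap2 above 0.048 m and horizontal distance between each of cap0, cap1, cap2 and cap3 above 0.048 m and horizontal distance between each of cap0, cap1, cap2, cap3 and cap4 above 0.048 m and horizontal distance between each of cap0, cap1, cap2, cap3, cap4 and cap5 above 0.048 m); the robot touches nothing.
It fails at once if a pot, bottle, jar or the canister is shifted by more than 30 mm (distance of any of pot0, pot1, dropper, canister, reagent_green, reagent_black, sample_jar from where it was at the start of the episode above 0.03 m).
It fails at once if a pot, bottle, jar or the canister is knocked over (angle between any of pot0, pot1, dropper, canister, reagent_green, reagent_black, sample_jar's own z axis and vertical above 0.6 rad).
It also fails if it takes over 72 s, if anything falls off the work surface, if the arm or the gripper's body presses on something with over 40 N, if the wrist force passes 120 N, or if a joint passes its speed limit or range.

### The arm

A 6-joint arm with a two-finger parallel gripper is mounted at the origin on the work surface. World frame = base frame: x ahead of the robot, y to its left, z up, the work surface at z = 0. Lengths are in m, angles in rad, forces in N, time in s.
With the tool pointing down it reaches from about 0.35 to 0.875 m from the base axis. Payload 15.5 kg.
Tool frame: the origin (TCP) lies midway between the tips of the shut fingers; the grasp point (between the pads) lies 19 mm behind it; z points along the fingers, y is the line along which they close (so a half turn about z gives the same grasp; the last joint's range is limited). The gripper opens to 85 mm and grips with 20 to 120 N. Pads are 22 mm wide; open, the fingers measure 114 mm over their backs; the gripper's body (76 mm by 85 mm) begins 54 mm behind the grasp point. The pads swing forward as they close: fully open they stand 13 mm farther back than shut.
Start: joints at [1.026, 0.494, 1.345, -0, 1.302, -0.096], TCP at [0.272, 0.563, 0.231] pointing down, gripper open.
Joint ranges: [-2.91, 2.91], [-0.82, 2.16], [0.22, 2.67], [-1.22, 4.37], [0.12, 2.79], [-3.08, 3.08]. Speed limits (rad/s): [1.89, 1.89, 2.57, 3.01, 3.01, 3.01].

### API

Orientations are given as a 3x3 rotation matrix whose columns are the frame's x, y, z axes.
In Python, from cell import manip gives the robot as it stands.
- The arm moves only by the tool move_arm, never from a script. Its argument "targets" is one flat list of numbers, 5 for each row, row after row: the closure in counts, from 0 (fully open) to 255 (shut), then the shift along the tool's x, y, z in mm, then the turn about the tool's z in rad. A call has 1 to 8 rows; each row shifts and turns the commanded pose from where the row before left it, along the tool's axes as they then stand; what a row does not reach is not made up. A row lasts 1/10 s, in which the tool goes at most 50 mm and 8.59 degrees, less where a joint would pass 70% of its speed; a pose out of reach is approached as far as the arm can. A call is refused whole if a number of a shift passes 50 or a number of a turn 0.15, either way. A call with a gripper value outside its range is refused whole. The fingers move at their own pace and stop on an object; the grip force is fixed at half the most. Time passes only in rows, so rows that do not move let the fingers close. It gives the time, the measured TCP pose, the force, the opening and the grip force at its end, in the units of the state.
- manip.state(): the state, without advancing time (a new reading comes with each control period).
- manip.snapshot(name): name is "side" or "top"; returns (picture, depth): 480x640x3 uint8, blue, green, red; 480x640 float32, m along the optical axis (not along the pixel's ray), 0 where there is no reading.
- manip.calibration(name): a dict with "K" (3x3 intrinsics, pixels), "extrinsics" (4x4, takes a point from world to camera coordinates). Camera axes: x right, y up, looking along -z (the intrinsics and any distortion apply to the point x, -y, -z); pixel columns grow to the right and rows downward; lengths in m; the calibration is good to about 2 mm. A picture is of the moment at which its call begins. calibration takes no time and is no camera call.
- manip.close_job(): hands the job in; it is judged then, once.
The state is a dict: "clock": time; "joint_positions": joint angles; "joint_velocities": joint speeds; "joint_efforts": joint torques, N m; "eef_pos": TCP position; "tool_rot": TCP orientation; "wrist_force": force on the tool from outside, world axes, zero at the start; "ft_torque": the same for the moment, N m; "opening": opening from 0.0 (shut) to 1.0 (fully open); "finger_force": force on a finger pad.
Only numpy, scipy, OpenCV 4.12 (cv2) and the standard library are available. Lean on these libraries where they do the work, as an engineer would, in place of code of your own. Each camera call takes 0.05 s, during which the arm holds its last target. There are 200 camera calls.

## Working session

There is one attempt and no reset: what is moved stays moved. The work goes in short steps, Python scripts to look and compute and a tool call to move; the robot and the scene stay as the last step left them, time stands still between calls to the robot, and variables do not carry over. Pictures are saved under pics/ and viewed, at most 10 in all, crops included, and the job is handed in when it is done.

Besides the shell and the picture viewer there is one more tool, called after ">>>" in YAML: its name, and indented under it one key for each argument. move_arm: Moves the arm, as the interface text tells. Its arguments: {"type":"object","properties":{"targets":{"type":"array","items":{"type":"number"}}},"required":["targets"]}

```bash
ls; mkdir -p pics; python3 - <<'E'
from cell import manip
import cv2,numpy as np
s=manip.state();print(s['clock'],s['eef_pos'],np.round(s['tool_rot'],3))
for n in('top','side'):
    p,d=manip.snapshot(n);cv2.imwrite(f'pics/{n}0.png',p);np.save(f'pics/{n}0.npy',d)
    c=manip.calibration(n);print(n,c)
E
```

```text
pics
0.0 [0.27154885 0.5625312  0.23070941] [[-0.901  0.435 -0.001]
 [ 0.435  0.901 -0.001]
 [ 0.    -0.001 -1.   ]]
top {'K': array([[473.75539156,   0.        , 325.43478658],
       [  0.        , 473.75539156, 241.49916294],
       [  0.        ,   0.        ,   1.        ]]), 'extrinsics': array([[-0.02572406, -0.99966728, -0.00189813,  0.01209282],
       [ 0.99091263, -0.02574945,  0.13201941, -0.56219461],
       [-0.13202436,  0.00151519,  0.99124531, -1.23770764],
       [ 0.        ,  0.        ,  0.        ,  1.        ]])}
side {'K': array([[522.01302017,   0.        , 324.28744831],
       [  0.        , 522.01302017, 241.81272716],
       [  0.        ,   0.        ,   1.        ]]), 'extrinsics': array([[-0.98175434, -0.18935351, -0.01742574,  0.57425818],
       [ 0.09123666, -0.54947142,  0.83051612, -0.07935045],
       [-0.16683609,  0.81377295,  0.55672193, -1.06769613],
       [ 0.        ,  0.        ,  0.        ,  1.        ]])}
```

View pics/top0.png

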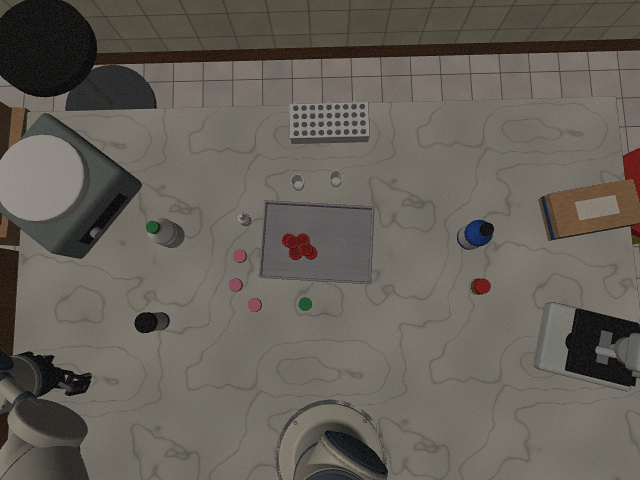

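View pics/side0.png

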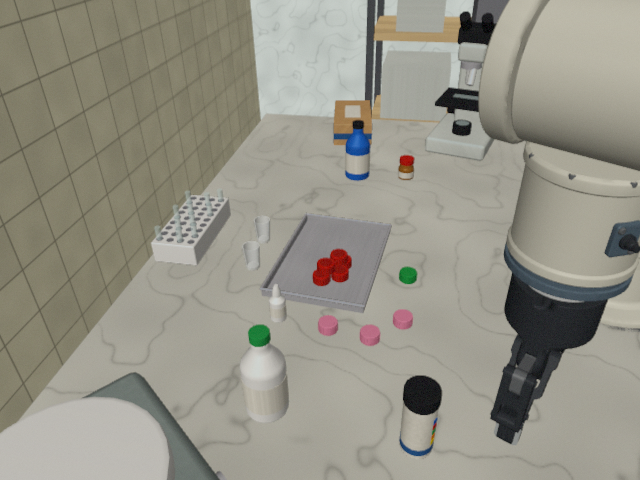

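The top view shows the tray at about columns 262–373 and rows 202–283, with the heap near (300, 246). The side view shows the heap near (332, 266). The dropper is at the tray's left, at (244, 219) in the top view.

```bash
cat > h.py <<'E'
from cell import manip
import cv2,numpy as np
def ray(n,u,v,z):
    c=manip.calibration(n);K,E=c['K'],c['extrinsics'];R,t=E[:3,:3],E[:3,3]
    d=R.T@np.array([(u-K[0,2])/K[0,0],-(v-K[1,2])/K[1,1],-1.]);o=-R.T@t
    return o+d*(z-o[2])/d[2]
def cloud(n,d):
    c=manip.calibration(n);K,E=c['K'],c['extrinsics']
    v,u=np.mgrid[:480,:640]
    P=np.stack([(u-K[0,2])/K[0,0]*d,-(v-K[1,2])/K[1,1]*d,-d],-1)
    return (P-E[:3,3])@E[:3,:3]
def red(p):
    h=cv2.cvtColor(p,cv2.COLOR_BGR2HSV)
    return (((h[...,0]<7)|(h[...,0]>173))&(h[...,1]>190)&(h[...,2]>60))
E
python3 - <<'E'
from h import *
a=cv2.imread('pics/top0.png');b=cv2.imread('pics/side0.png')
cv2.imwrite('pics/z0.png',np.hstack([cv2.resize(a[225:268,275:325],(400,344),interpolation=cv2.INTER_CUBIC),cv2.resize(b[243:293,302:360],(400,344),interpolation=cv2.INTER_CUBIC)]))
for n,p in(('top',a),('side',b)):
    d=np.load(f'pics/{n}0.npy');C=cloud(n,d);m=red(p)
    if n=='top': m[:,330:]=0
    else: m[:220]=0
    P=C[m&(d>0)];print(n,len(P),np.percentile(P,[1,50,99],axis=0).round(3))
    print('floor',np.median(C[215:225,330:360] if n=='top' else C[240:250,330:350],axis=(0,1)))
# tray corners
for u,v in((265,202),(373,207),(371,283),(261,277)): print(ray('top',u,v,.018).round(3))
g=cv2.cvtColor(a,cv2.COLOR_BGR2HSV); print(g[240,340],g[300,340])
# canny min rect of tray
C=cloud('top',np.load('pics/top0.npy'));r=(C[...,2]>.0115)&(C[...,2]<.03);r[:195]=0;r[290:]=0;r[:,:255]=0;r[:,380:]=0
print(r.sum(),cv2.minAreaRect(C[r][:,:2].astype(np.float32)*1000))
E
```

```text
top 317 [[0.521 0.027 0.018]
 [0.553 0.073 0.029]
 [0.587 0.113 0.051]]
floor [ 0.62705005 -0.05707129  0.0047742 ]
side 914 [[0.52  0.044 0.006]
 [0.549 0.095 0.027]
 [0.586 0.121 0.047]]
floor [ 0.55497574 -0.03456808  0.00430631]
[0.679 0.162 0.018]
[ 0.657 -0.136  0.018]
[ 0.449 -0.123  0.018]
[0.473 0.174 0.018]
[15 10 98] [ 19  31 114]
1390 ((566.203125, 21.786117553710938), (304.76947021484375, 214.5091552734375), 85.19548034667969)
```

View pics/z0.png

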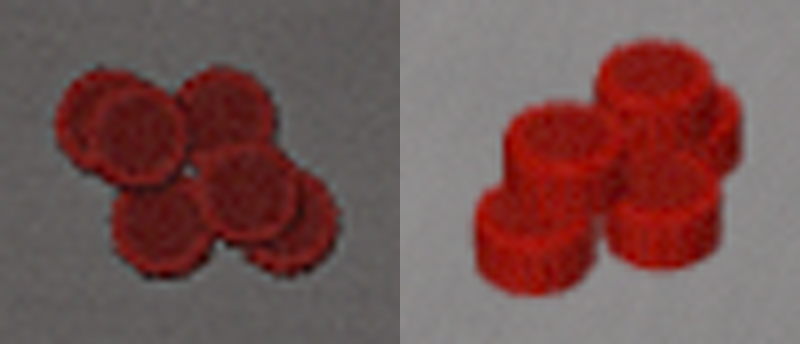

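The crops show a lower layer of four caps (C left, D top right, E bottom left, F bottom right), with two caps lying flat on top (A left, B right).

```bash
cat >> h.py <<'E'
def go(x,y,z,turn=0):
    s=manip.state();R=np.array(s['tool_rot']);d=R.T@(np.array([x,y,z])-s['eef_pos'])*1000
    print('t',round(s['clock'],2),'mm tool',d.round(1),'axis deg',round(np.degrees(np.arctan2(R[1,1],R[0,1])),1),'j6',round(s['joint_positions'][5],2))
E
python3 - <<'E'
from h import *
C=cloud('top',np.load('pics/top0.npy'))
for k,u,v,z in(('A',292.1,241.9,.044),('B',306,248.75,.044),('C',288.1,240.3,.024),('D',303.1,239.1,.024),('E',295.4,253.1,.024),('F',311,253.1,.024)):
    print(k,ray('top',u,v,z).round(3),C[round(v),round(u)].round(3))
c=cloud('side',np.load('pics/side0.npy'))
for k,u,v in(('sA',563,128),('sB',655,75),):
    u=302+(u-400)*58/400;v=243+v*50/344;print(k,ray('side',u,v,.044).round(3),c[round(v),round(u)].round(3))
go(.55,.09,.1)
# bystanders
for u,v in((244,219),(298,183),(336,180)): print(ray('top',u,v,.05).round(3))
E
```

```text
A [0.563 0.087 0.044] [0.562 0.087 0.048]
B [0.543 0.05  0.044] [0.542 0.05  0.048]
C [0.57  0.099 0.024] [0.567 0.097 0.051]
D [0.572 0.058 0.024] [0.572 0.058 0.025]
E [0.534 0.08  0.024] [0.534 0.081 0.027]
F [0.533 0.037 0.024] [0.532 0.037 0.035]
sA [0.564 0.089 0.044] [0.563 0.09  0.044]
sB [0.542 0.058 0.044] [0.542 0.058 0.044]
t 0.1 mm tool [-456.2 -304.4  131.1] axis deg 64.2 j6 -0.1
[0.627 0.214 0.05 ]
[0.722 0.068 0.05 ]
[ 0.728 -0.035  0.05 ]
```

>>> move_arm:
  targets: [100,-39,-25,0,0,100,-39,-25,0,0,100,-39,-25,0,0,100,-39,-25,0,0,100,-39,-25,0,0,100,-39,-25,0,0,100,-39,-25,0,0,100,-39,-25,0,0]

```text
clock: 0.9
eef_pos: [0.4663, 0.2453, 0.2312]
tool_rot: [[-0.901, 0.435, -0.0], [0.435, 0.901, -0.0], [0.0, -0.0, -1.0]]
wrist_force: [0.5, 0.7, -0.3]
opening: 0.609
finger_force: 0.0
```

>>> move_arm:
  targets: [100,-39,-25,10,0,100,-39,-25,10,0,100,-39,-25,10,0,100,0,0,10,0.14,100,0,0,10,0.14,100,0,0,10,0.14,100,0,0,10,0.14,100,0,0,10,0.14]

```text
clock: 1.7
eef_pos: [0.5383, 0.1286, 0.1506]
tool_rot: [[-0.403, 0.915, -0.0], [0.915, 0.403, -0.0], [0.0, -0.0, -1.0]]
wrist_force: [-0.4, 0.1, 0.2]
opening: 0.608
finger_force: 0.0
```

>>> move_arm:
  targets: [100,0,0,10,0.14,100,0,0,10,0.14,100,0,0,10,0.14,100,0,0,10,0.14,100,0,0,0,0.14,100,0,0,0,0.14]

```text
clock: 2.3
eef_pos: [0.5381, 0.1286, 0.1107]
tool_rot: [[0.412, 0.911, -0.001], [0.911, -0.412, -0.0], [-0.001, -0.001, -1.0]]
wrist_force: [1.1, 0.5, 0.1]
opening: 0.607
finger_force: 0.0
```

```bash
python3 -c "
from h import *
go(.563,.088,.026);print(manip.state()['opening'])"
```

```text
t 2.3 mm tool [-26.7  39.5  84.6] axis deg -24.3 j6 0.55
0.6074993799108666
```

>>> move_arm:
  targets: [100,-13,20,10,0,100,-14,20,15,0,100,0,0,25,0,100,0,0,20,0,100,0,0,15,0,255,0,0,0,0,255,0,0,0,0,255,0,0,0,0]

```text
clock: 3.1
eef_pos: [0.5645, 0.0878, 0.0271]
tool_rot: [[0.407, 0.914, 0.001], [0.914, -0.407, 0.0], [0.0, 0.001, -1.0]]
wrist_force: [0.5, 0.0, 0.6]
opening: 0.395
finger_force: 59.6
```

>>> move_arm:
  targets: [255,0,0,0,0,255,0,0,-15,0,255,0,0,-25,0,255,0,0,0,0]

```text
clock: 3.5
eef_pos: [0.5658, 0.0879, 0.0694]
tool_rot: [[0.407, 0.914, 0.005], [0.914, -0.407, 0.0], [0.002, 0.004, -1.0]]
wrist_force: [-0.1, 0.7, -0.6]
opening: 0.393
finger_force: 59.7
```

```bash
python3 -c "
from h import *
p,d=manip.snapshot('side');cv2.imwrite('pics/s1.png',cv2.resize(p[180:300,260:420],(640,480)))
go(.607,-.081,.06);print(manip.state()['opening'],manip.state()['finger_force'])"
```

```text
t 3.55 mm tool [-137.2  106.8    8.2] axis deg -24.0 j6 0.47
0.39505859720393754 59.71379041671753
```

View pics/s1.png

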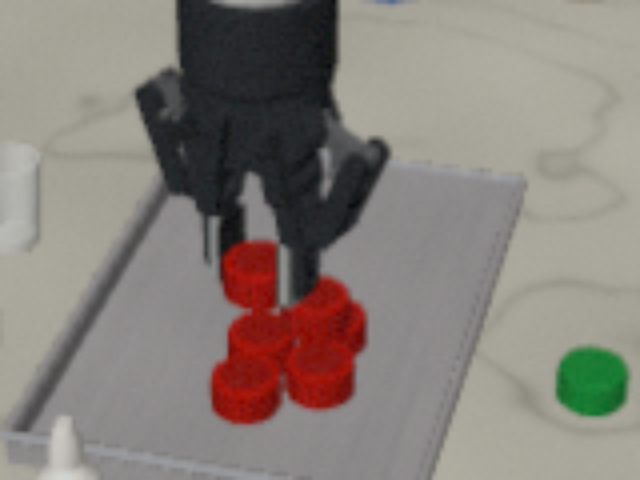

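The picture shows cap A held level between the fingers at (255, 275). The other five caps are undisturbed. Next I'll carry A to place3.

>>> move_arm:
  targets: [255,-34,27,0,0,255,-34,27,0,0,255,-34,27,0,0,255,-35,26,0,0,255,0,0,25,0,255,0,0,25,0,255,0,0,9,0,255,0,0,0,0]

```text
clock: 4.35
eef_pos: [0.605, -0.0806, 0.006]
tool_rot: [[0.407, 0.914, -0.003], [0.914, -0.407, 0.001], [-0.001, -0.003, -1.0]]
wrist_force: [0.6, 0.4, 0.6]
opening: 0.399
finger_force: 65.8
```

```bash
python3 -c "
from h import *
go(.543,.053,.07);print(manip.state()['eef_pos'],manip.state()['wrist_force'])"
```

```text
t 4.35 mm tool [  96.8 -111.2  -63.8] axis deg -24.0 j6 0.19
[ 0.60503704 -0.08060684  0.00596233] [0.55225996 0.4066961  0.6364506 ]
```

>>> move_arm:
  targets: [100,0,0,0,0,100,0,0,0,0,100,0,0,-32,0,100,0,0,-32,0,100,32,-37,0,0,100,32,-37,0,0,100,33,-37,0,0,100,0,0,0,0]

```text
clock: 5.15
eef_pos: [0.5411, 0.0573, 0.072]
tool_rot: [[0.403, 0.915, -0.002], [0.915, -0.403, 0.001], [0.0, -0.002, -1.0]]
wrist_force: [-0.6, -0.6, -0.5]
opening: 0.608
finger_force: 0.0
```

```bash
python3 -c "
from h import *
go(.543,.053,.027);p,d=manip.snapshot('side');cv2.imwrite('pics/s2.png',cv2.resize(p[180:310,260:430],(680,520)))"
```

```text
t 5.15 mm tool [-3.2  3.5 45. ] axis deg -23.8 j6 0.41
```

View pics/s2.png

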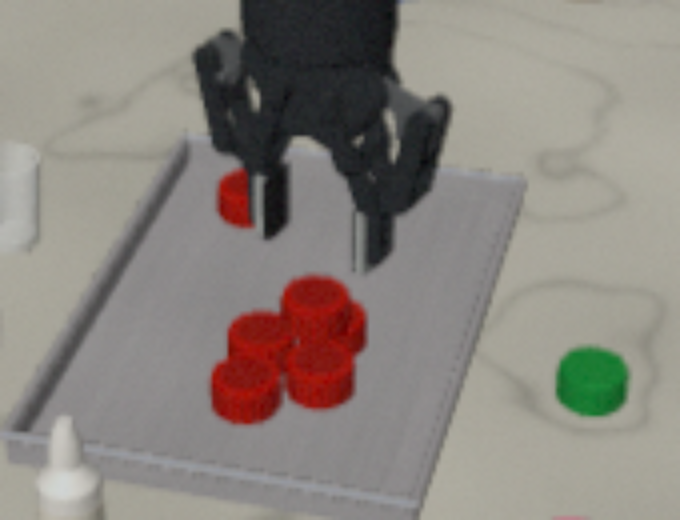

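Cap A stands flat at (245, 197) near the far-left tray corner. Cap B is below the open fingers, and the other four are as before.

>>> move_arm:
  targets: [100,-2,2,20,0,100,0,0,15,0,100,0,0,10,0,255,0,0,0,0,255,0,0,0,0,255,0,0,0,0,255,0,0,-25,0,255,0,0,-20,0]

```text
clock: 6.0
eef_pos: [0.5453, 0.0501, 0.0725]
tool_rot: [[0.407, 0.913, 0.0], [0.913, -0.407, -0.0], [0.0, 0.0, -1.0]]
wrist_force: [-0.2, -0.1, -0.4]
opening: 0.396
finger_force: 59.8
```

```bash
python3 -c "
from h import *
go(.507,-.073,.0075)"
```

```text
t 6.0 mm tool [-128.    15.1   64.9] axis deg -24.0 j6 0.4
```

>>> move_arm:
  targets: [255,-42,5,0,0,255,-43,5,0,0,255,-43,5,0,0,255,0,0,30,0,255,0,0,25,0,255,0,0,10,0,255,0,0,0,0,255,0,0,0,0]

```text
clock: 6.8
eef_pos: [0.5072, -0.0727, 0.007]
tool_rot: [[0.406, 0.914, 0.0], [0.914, -0.406, -0.0], [0.0, 0.001, -1.0]]
wrist_force: [-0.2, 0.5, 0.5]
opening: 0.394
finger_force: 69.4
```

>>> move_arm:
  targets: [100,0,0,0,0,100,0,0,0,0,100,0,0,-30,0,100,0,0,-30,0,100,0,0,-30,0]

```text
clock: 7.3
eef_pos: [0.5067, -0.0727, 0.0978]
tool_rot: [[0.407, 0.914, 0.0], [0.914, -0.407, -0.0], [0.0, 0.0, -1.0]]
wrist_force: [0.5, 0.5, 0.4]
opening: 0.607
finger_force: 0.0
```

```bash
python3 -c "
from h import *
p,d=manip.snapshot('top');q,e=manip.snapshot('side')
cv2.imwrite('pics/s3.png',np.hstack([cv2.resize(p[195:290,255:380],(400,304)),cv2.resize(q[205:315,260:400],(400,304))]));np.save('pics/top3.npy',d)
go(.570,.098,.07)"
```

```text
t 7.4 mm tool [181.3 -13.8  30.1] axis deg -24.0 j6 0.16
```

View pics/s3.png

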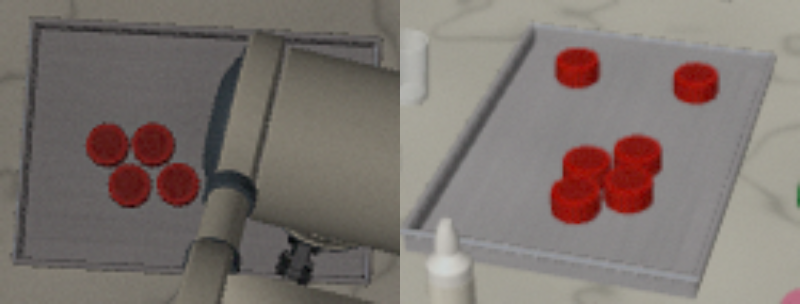

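The top view shows the four lower caps in a rhombus at crop points (107,144), (153,144), (129,185) and (178,184). The side view shows A and B flat at the far end. The lower caps haven't moved, so I'll take C next.

>>> move_arm:
  targets: [100,45,-3,0,0,100,45,-4,0,0,100,45,-4,0,0,100,46,-3,0,0,100,0,0,30,0,100,0,0,10,0,100,0,0,0,0]

```text
clock: 8.1
eef_pos: [0.566, 0.0977, 0.0548]
tool_rot: [[0.407, 0.913, -0.004], [0.913, -0.407, -0.0], [-0.002, -0.003, -1.0]]
wrist_force: [-0.0, -0.0, -0.5]
opening: 0.608
finger_force: 0.0
```

```bash
python3 -c "
from h import *
go(.571,.098,.007)"
```

```text
t 8.1 mm tool [ 2.4  4.6 47.7] axis deg -24.0 j6 0.49
```

>>> move_arm:
  targets: [100,1,3,20,0,100,0,0,18,0,100,0,0,10,0,255,0,0,0,0,255,0,0,0,0,255,0,0,0,0,255,0,0,-30,0,255,0,0,-30,0]

```text
clock: 8.9
eef_pos: [0.5704, 0.0978, 0.0692]
tool_rot: [[0.407, 0.913, -0.001], [0.913, -0.407, -0.0], [-0.0, -0.001, -1.0]]
wrist_force: [0.5, 0.6, -0.5]
opening: 0.392
finger_force: 59.8
```

```bash
python3 -c "
from h import *
go(.623,.113,.0075)"
```

```text
t 8.9 mm tool [35.3 41.9 61.6] axis deg -24.0 j6 0.49
```

>>> move_arm:
  targets: [255,18,21,0,0,255,17,21,0,0,255,0,0,30,0,255,0,0,20,0,255,0,0,10,0,255,0,0,0,0,100,0,0,0,0,100,0,0,0,0]

```text
clock: 9.7
eef_pos: [0.624, 0.1128, 0.0095]
tool_rot: [[0.407, 0.913, 0.002], [0.913, -0.407, 0.0], [0.001, 0.001, -1.0]]
wrist_force: [0.5, -0.3, -0.8]
opening: 0.61
finger_force: 0.0
```

>>> move_arm:
  targets: [100,0,0,-30,0,100,0,0,-30,0,100,-35,-17,0,0,100,-35,-17,0,0,100,-34,-16,0,0,100,0,0,20,0,100,0,0,0,0]

```text
clock: 10.4
eef_pos: [0.5345, 0.0375, 0.048]
tool_rot: [[0.408, 0.913, -0.001], [0.913, -0.408, 0.0], [-0.0, -0.001, -1.0]]
wrist_force: [0.5, -0.2, 0.6]
opening: 0.609
finger_force: 0.0
```

```bash
python3 -c "
from h import *
go(.535,.038,.007)"
```

```text
t 10.4 mm tool [ 0.6  0.3 41. ] axis deg -24.1 j6 0.38
```

>>> move_arm:
  targets: [100,0,0,20,0,100,0,0,21,0,100,0,0,0,0,255,0,0,0,0,255,0,0,0,0,255,0,0,0,0,255,0,0,-30,0,255,0,0,-25,0]

```text
clock: 11.2
eef_pos: [0.5355, 0.0382, 0.0637]
tool_rot: [[0.407, 0.914, 0.0], [0.914, -0.407, 0.0], [0.0, 0.0, -1.0]]
wrist_force: [-0.0, -0.5, -0.3]
opening: 0.391
finger_force: 59.8
```

>>> move_arm:
  targets: [255,6,41,0,0,255,6,41,0,0,255,0,0,30,0,255,0,0,20,0,255,0,0,5,0,255,0,0,0,0,100,0,0,0,0,100,0,0,0,0]

```text
clock: 12.0
eef_pos: [0.6155, 0.0157, 0.008]
tool_rot: [[0.407, 0.914, 0.001], [0.914, -0.407, -0.0], [0.0, 0.001, -1.0]]
wrist_force: [0.1, 0.2, 0.3]
opening: 0.607
finger_force: 0.0
```

```bash
python3 -c "
from h import *
go(.570,.059,.06)"
```

```text
t 12.0 mm tool [ 21.  -59.1 -52. ] axis deg -24.0 j6 0.35
```

>>> move_arm:
  targets: [100,0,0,-30,0,100,0,0,-30,0,100,10,-30,0,0,100,11,-29,0,0,100,0,0,0,-0.14,100,0,0,0,-0.14,100,0,0,0,-0.14,100,0,0,0,-0.14]

```text
clock: 12.8
eef_pos: [0.5699, 0.0591, 0.0677]
tool_rot: [[-0.146, 0.989, 0.0], [0.989, 0.146, 0.0], [-0.0, 0.0, -1.0]]
wrist_force: [-0.9, -0.7, 0.6]
opening: 0.607
finger_force: 0.0
```

>>> move_arm:
  targets: [100,0,0,0,-0.14,100,0,0,0,-0.14,100,0,0,0,-0.14,100,0,0,0,-0.14,100,0,0,0,-0.14,100,0,0,0,0]

```text
clock: 13.4
eef_pos: [0.5699, 0.0589, 0.0676]
tool_rot: [[-0.747, 0.665, 0.0], [0.665, 0.747, 0.0], [-0.0, 0.0, -1.0]]
wrist_force: [0.5, 0.3, 0.4]
opening: 0.605
finger_force: 0.0
```

```bash
python3 -c "
from h import *
go(.570,.059,.007);go(.523,.121,.06)
p,d=manip.snapshot('side');cv2.imwrite('pics/s4.png',cv2.resize(p[180:310,260:430],(680,520)))"
```

```text
t 13.4 mm tool [-0.   0.1 60.6] axis deg 48.3 j6 -0.85
t 13.4 mm tool [76.3 15.2  7.6] axis deg 48.3 j6 -0.85
```

View pics/s4.png

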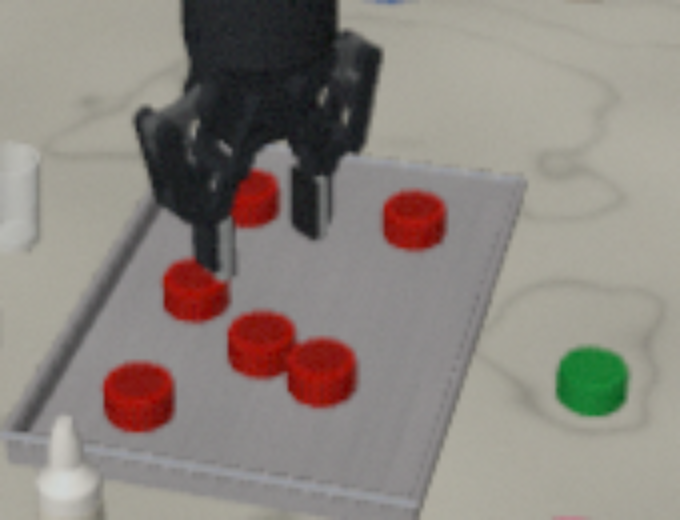

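All six caps are flat. D at (262, 343) and E at (321, 372) are the two left in the middle. I'll grasp D and carry it to place2.

>>> move_arm:
  targets: [100,0,0,30,0,100,0,0,20,0,100,0,0,10,0,255,0,0,0,0,255,0,0,0,0,255,0,0,0,0,255,0,0,-30,0,255,0,0,-20,0]

```text
clock: 14.25
eef_pos: [0.5703, 0.0589, 0.0591]
tool_rot: [[-0.745, 0.667, 0.001], [0.667, 0.745, 0.0], [-0.001, 0.001, -1.0]]
wrist_force: [-0.3, 0.3, -0.1]
opening: 0.397
finger_force: 59.8
```

>>> move_arm:
  targets: [255,38,8,0,0,255,38,7,0,0,255,0,0,25,0,255,0,0,20,0,255,0,0,5,0,255,0,0,0,0,100,0,0,0,0,100,0,0,0,0]

```text
clock: 15.05
eef_pos: [0.5238, 0.1206, 0.0081]
tool_rot: [[-0.745, 0.667, 0.001], [0.667, 0.745, 0.0], [-0.001, 0.001, -1.0]]
wrist_force: [0.9, -0.1, -0.2]
opening: 0.609
finger_force: 0.0
```

```bash
python3 -c "
from h import *
go(.535,.080,.007)"
```

```text
t 15.05 mm tool [-35.5 -22.8   1.1] axis deg 48.2 j6 -0.73
```

>>> move_arm:
  targets: [100,0,0,-30,0,100,0,0,-15,0,100,-35,-23,0,0,100,0,0,0,0,100,0,0,25,0,100,0,0,20,0,100,0,0,0,0,255,0,0,0,0]

```text
clock: 15.85
eef_pos: [0.5339, 0.0803, 0.0076]
tool_rot: [[-0.745, 0.667, -0.001], [0.667, 0.745, 0.0], [0.0, -0.0, -1.0]]
wrist_force: [0.0, 0.7, 0.1]
opening: 0.453
finger_force: 0.2
```

>>> move_arm:
  targets: [255,0,0,0,0,255,0,0,0,0,255,0,0,-20,0,255,-11,-28,0,0,255,-11,-27,0,0,255,0,0,15,0,255,0,0,5,0,255,0,0,0,0]

```text
clock: 16.65
eef_pos: [0.514, 0.0247, 0.0075]
tool_rot: [[-0.745, 0.667, 0.0], [0.667, 0.745, -0.0], [-0.0, 0.0, -1.0]]
wrist_force: [0.2, 2.0, 0.1]
opening: 0.395
finger_force: 68.5
```

>>> move_arm:
  targets: [100,0,0,0,0,100,0,0,0,0,100,0,0,-30,0,100,0,0,-40,0,100,0,0,-40,0,100,0,0,-40,0,100,0,0,0,0]

```text
clock: 17.35
eef_pos: [0.5161, 0.0248, 0.1622]
tool_rot: [[-0.746, 0.666, 0.008], [0.666, 0.746, -0.0], [-0.006, 0.005, -1.0]]
wrist_force: [0.7, 0.1, -0.3]
opening: 0.606
finger_force: 0.0
```

```bash
python3 - <<'E'
from h import *
p,d=manip.snapshot('side');cv2.imwrite('pics/s5.png',cv2.resize(p[180:310,260:430],(680,520)))
C=cloud('side',d);m=red(p).astype(np.uint8);m[:200]=0
P=[(.507,-.073),(.515,.024),(.523,.121),(.607,-.081),(.615,.016),(.623,.113)]
n,l,st,ce=cv2.connectedComponentsWithStats(m)
for i in range(1,n):
    if st[i,4]>40:
        q=C[l==i];t=q[q[:,2]>.021][:,:2].mean(0);print(st[i],t.round(3),'top',np.median(np.sort(q[:,2])[-40:]).round(4),min(np.hypot(*(t-a)) for a in P).round(3))
E
```

```text
[315 223  14  13 162] [ 0.605 -0.073] top 0.025 0.009
[356 228  15  14 173] [ 0.506 -0.054] top 0.025 0.019
[301 245  16  15 195] [0.615 0.024] top 0.0252 0.008
[346 251  16  15 205] [0.513 0.045] top 0.0255 0.021
[286 271  17  17 235] [0.623 0.121] top 0.0254 0.008
[335 278  17  17 240] [0.522 0.132] top 0.0255 0.011
```

View pics/s5.png

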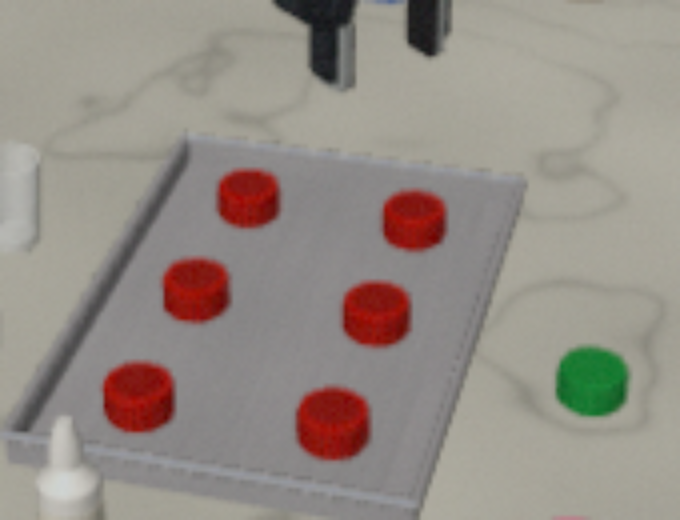

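All six caps lie flat in an even 2×3 layout: far row (249,198) and (414,220), middle (197,290) and (376,313), near (139,396) and (333,422). The gripper is clear of everything, so I'm handing in.

```bash
python3 -c "
from cell import manip
print(manip.close_job())"
```

```text
the job is handed in; nothing more can be done
None
```

I spread all six caps flat in two rows of three, each measured within about 2 cm of its cell middle, left the bystanders untouched, and handed the job in at about 17 s; no verdict came back.

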